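# Wedge open the sprung hold-down bar and load the brass bar

## Robot

A 6-joint arm with a two-finger parallel gripper is mounted at the origin on the work surface. World frame = base frame: x ahead of the robot, y to its left, z up, the work surface at z = 0. Lengths are in m, angles in rad, forces in N, time in s.
With the tool pointing down it reaches from about 0.35 to 0.975 m from the base axis. Payload 4.9 kg.
Tool frame: the origin (TCP) lies on the mounting face of the last link; the fingertips stand 173 mm ahead of it and the grasp point (between the pads) lies 155 mm ahead of it; z points along the fingers, y is the direction in which the jaws open and shut (so a half turn about z gives the same grasp; the last joint's range is limited). The gripper opens to 85 mm and grips with 20 to 120 N. Pads are 22 mm wide; open, the fingers measure 114 mm over their backs; the gripper's body (76 mm by 85 mm) begins 54 mm behind the grasp point. The pads swing forward as they close: fully open they stand 13 mm farther back than shut.
Start: joints at [-0.119, 0.053, 1.613, -0, 1.476, -0.119], TCP at [0.625, 0, 0.405] pointing down, gripper open.
Joint ranges: [-3.01, 3.01], [-1.01, 2.22], [0.06, 2.58], [-1.02, 4.17], [0.09, 2.62], [-3.14, 3.14]. Speed limits (rad/s): [2.57, 2.57, 3.14, 3.14, 3.14, 3.14].

## Interface

Orientations are given as a unit quaternion [w, x, y, z].
In Python, from plant import manip gives the robot as it stands.
- The arm moves only by the tool play_rows, never from a script. Its argument "increments" is a list of rows, each an object with "offset": the shift along the tool's x, y, z in mm, a list of three; "twist": the turn about the tool's z in rad; "grip": the opening, from 0 (shut) to 1 (fully open). In form: [{"offset": [dx, dy, dz], "twist": twist, "grip": grip}, ...]. A call has 1 to 5 rows; each row is the pose to reach, as a shift and turn from the pose commanded when the call began, along the tool's axes at that moment; what a row does not reach only later rows make up. A row lasts 1/12 s, in which the tool goes at most 41.7 mm and 7.16 degrees, less where a joint would pass 70% of its speed; a pose out of reach is approached as far as the arm can. A call with a gripper value outside its range is refused whole. The fingers move at their own pace and stop on an object; the grip force is fixed at half the most. Time passes only in rows, so rows that repeat a pose let the fingers close. It gives the time, the measured TCP pose, the force and the opening at its end, in the units of the state.
- manip.state(): the state, without advancing time (a new reading comes with each control period).
- manip.grab_frame(name): name is "scene" or "side" or "wrist"; returns the picture (384x512x3 uint8, blue, green, red); there is no depth.
- manip.get_calibration(name): a dict with "fx", "fy", "cx", "cy" (pixels), "T" (4x4, takes a point from camera to world coordinates). Camera axes: x right, y down, z forward; pixel columns grow to the right and rows downward; lengths in m; the calibration is good to about 2 mm. The wrist camera is an equidistant fisheye: a pixel r from the principal point sees the ray r / f radians off the axis. A picture is of the moment at which its call begins: read the wrist's pose just before it. get_calibration takes no time and is no camera call; for the wrist camera it gives the pose at the moment of the call.
- manip.job_done(): hands the job in, once; it reports no verdict.
Trained networks look in the newest picture that a camera, given by its name, has taken for a name from the list of things; names that differ only in an ending like _2 or _b are one class to them, and where a whole thing is asked for, a point or a joint stands for the part that bears it (a point fixed in the world has none). Each returns a list of dicts, best first, with "p" (0 to 1); they miss things now and then, are a little off and sometimes report something else, mostly with a low value. They report only what shows in the picture. A call takes as long as a camera call. They do not tell look-alikes from the thing itself.
- manip.boxes_of(query, camera): "xyz" ([x, y, z] in m, in the coordinates of the camera as it stood for that picture, good to about 4 mm: the middle of the surface that is visible of it).
- manip.tip_of(query, camera): "xyz" ([x, y, z] in m, in the coordinates of the camera as it stood for that picture, good to about 4 mm: a listed point, or the origin of a listed thing).
The state is a dict: "time": time; "joint_pos": joint angles; "joint_vel": joint speeds; "joint_efforts": joint torques, N m; "tool_pos": TCP position; "tool_rot": TCP orientation; "contact_force": force on the tool from outside, world axes, zero at the start; "ft_torque": the same for the moment, N m; "gripper_width": opening from 0.0 (shut) to 1.0 (fully open).
Only numpy, scipy, OpenCV 4.12 (cv2) and the standard library are available. Lean on these libraries where they do the work, as an engineer would, in place of code of your own. Each camera call takes 0.05 s, during which the arm holds its last target. There are 200 camera calls.

## Task

The sprung hold-down bar of the blue fixture is shut. Slide the red wedge, nose first, under it along the red lane up to the stop strip so that it holds the bar open, then slide the brass bar, nose first, under the raised bar along the bare lane beside it, up to the stop strip too. Leave both lying flat there, with the hold-down bar pressing on the brass bar.

Things in the scene. Friction and masses are not known exactly. Their poses are not given: they have to be found in the camera images.
- fixture: Fixed blue base plate 240 x 200 mm, its top 10 mm above the bench. Origin on the bench below the hold-down bar; x from the open loading side to the stop, y left, z up; plate x -135 to +105 mm. Steel stop strip 10 mm high, front face at x = +84. Two 36 mm wide lanes along x, no guides: red-painted at y = +44, bare blue at y = -44.
- clamp (a joint): Angle of the hold-down bar: round steel, 18 mm thick, across the fixture at x = 0, between side arms (inner faces y = +-81 mm), hinged 75 mm behind. 0 shut (underside 10 mm above the plate), grows as it rises; about 0.19 on the wedge's flat, 0.23 on the brass bar. Sprung down with about 4 N shut, 6 N open.
- wedge_mid (a point): Loose red plastic wedge, 0.12 kg. Origin: centre line, 65 mm behind the nose, half-way up the slab; x to the nose, z up. Grip the upright stem by its sides: 18 mm thick (y), 36 long (x), 50 tall from the underside, centred at x = -60. Slab 34 mm wide; flat top 24 high from x = -42 to +8, then a ramp down to 6 at the nose, which slips under the shut bar.
- block_mid (a point): Loose brass bar, 0.35 kg (a like-shaped grey one is not wanted). Origin: centre line, 65 mm behind the nose, half-way up the slab; x to the nose, z up. Grip the upright stem by its sides: 18 mm thick (y), 36 long (x), 50 tall from the underside, centred at x = -60. Slab 34 mm wide, 27 high; last 12 mm bevelled to 22 at the nose: too high for the shut bar, but the bar on the wedge rides up it.
Not all that is in view belongs to the job. Of the things that look like the part that bears block_mid, the middle-sized one is meant.

How it is judged:
By the outcome, as a careful person would: the job done as asked, in the order asked, and still so for the second after the job is handed in, with the robot touching nothing.
It also fails if it takes over 69 s, if anything falls off the work surface, if the arm or the gripper's body presses on something with over 40 N, if the wrist force passes 120 N, or if a joint passes its speed limit or range.

## Working session

There is one attempt and no reset: what is moved stays moved. The work goes in short steps, Python scripts to look and compute and a tool call to move; the robot and the scene stay as the last step left them, time stands still between calls to the robot, and variables do not carry over. Pictures are saved under pics/ and viewed, about 8 in all and at most 12, crops included, and the job is handed in when it is done.

Besides the shell and the picture viewer there is one more tool, called after "Emit:" by a JSON object that holds its "api" and its "payload". play_rows: Moves the arm, as the interface text tells. Its arguments: {"type":"object","properties":{"increments":{"type":"array"}},"required":["increments"]}

```bash
mkdir -p pics; ls
cat > h.py <<'E'
from plant import manip
import numpy as np, cv2
def w(cam,p,T=None):
    T=np.array(manip.get_calibration(cam)["T"]) if T is None else T
    return (T@np.r_[p,1])[:3]
def ray_plane(cam,u,v,z):
    c=manip.get_calibration(cam);T=np.array(c["T"])
    d=np.array([(u-c["cx"])/c["fx"],(v-c["cy"])/c["fy"],1.])
    d=T[:3,:3]@d;o=T[:3,3];return o+d*(z-o[2])/d[2]
E
python3 - <<'E'
from h import *
fs=[]
for cam in("scene","side"):
    f=manip.grab_frame(cam);cv2.imwrite(f"pics/{cam}0.png",cv2.resize(f,(800,600),interpolation=cv2.INTER_CUBIC))
    for q in("fixture","wedge_mid","block_mid"):
        for n in("boxes_of","tip_of"):
            for r in getattr(manip,n)(q,cam):print(cam,q,n,round(r["p"],2),w(cam,r["xyz"]).round(3))
    c=manip.get_calibration(cam);print(c["fx"],c["cx"],c["cy"],np.round(c["T"],3).tolist())
print(manip.state()["time"])
E
```

```text
pics
scene fixture boxes_of 0.83 [ 0.578 -0.01   0.011]
scene fixture tip_of 0.65 [ 0.576 -0.021  0.001]
scene block_mid boxes_of 0.85 [ 0.635 -0.318  0.03 ]
scene block_mid boxes_of 0.83 [ 0.608 -0.438  0.018]
scene block_mid boxes_of 0.61 [ 0.26  -0.286  0.04 ]
scene block_mid tip_of 0.89 [ 0.6   -0.44   0.011]
scene block_mid tip_of 0.69 [ 0.24  -0.291  0.02 ]
scene block_mid tip_of 0.64 [ 0.637 -0.328  0.012]
424.5575610131576 249.4503400000576 193.51620558597205 [[-0.811, 0.443, -0.382, 0.878], [0.585, 0.62, -0.523, 0.453], [0.005, -0.648, -0.762, 0.852], [0.0, 0.0, 0.0, 1.0]]
side fixture boxes_of 0.82 [ 0.564 -0.012  0.012]
side fixture tip_of 0.84 [ 0.582 -0.023 -0.001]
side wedge_mid boxes_of 0.83 [ 0.466 -0.29   0.019]
side wedge_mid boxes_of 0.64 [ 0.567 -0.01   0.011]
side wedge_mid tip_of 0.81 [ 0.481 -0.291  0.01 ]
side block_mid boxes_of 0.72 [ 0.253 -0.283  0.037]
side block_mid boxes_of 0.57 [ 0.594 -0.31   0.027]
side block_mid tip_of 0.9 [ 0.243 -0.29   0.019]
side block_mid tip_of 0.8 [ 0.641 -0.323  0.013]
side block_mid tip_of 0.72 [ 0.602 -0.443  0.004]
465.3221023535747 260.80498902279885 181.87217477507028 [[-0.999, -0.038, 0.037, 0.405], [-0.053, 0.733, -0.679, 0.824], [-0.002, -0.68, -0.734, 1.022], [0.0, 0.0, 0.0, 1.0]]
0.7
```

View pics/scene0.png

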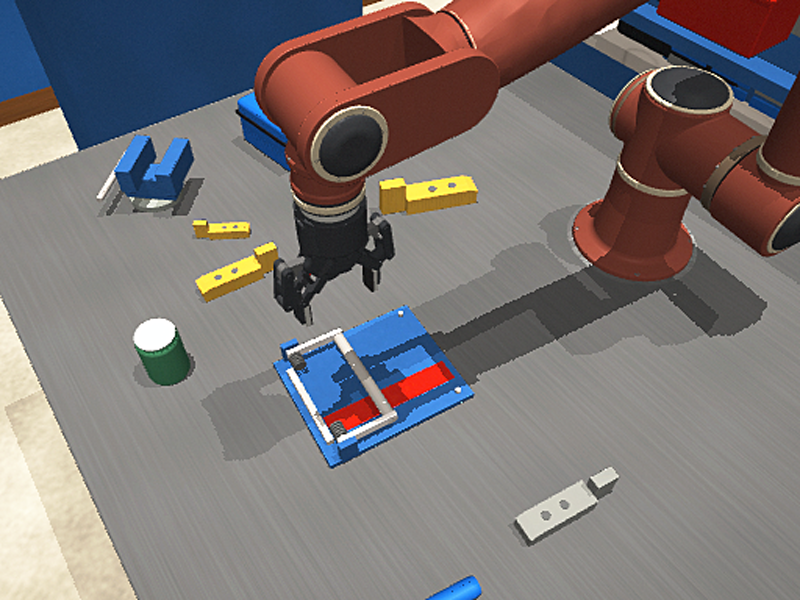

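View pics/side0.png

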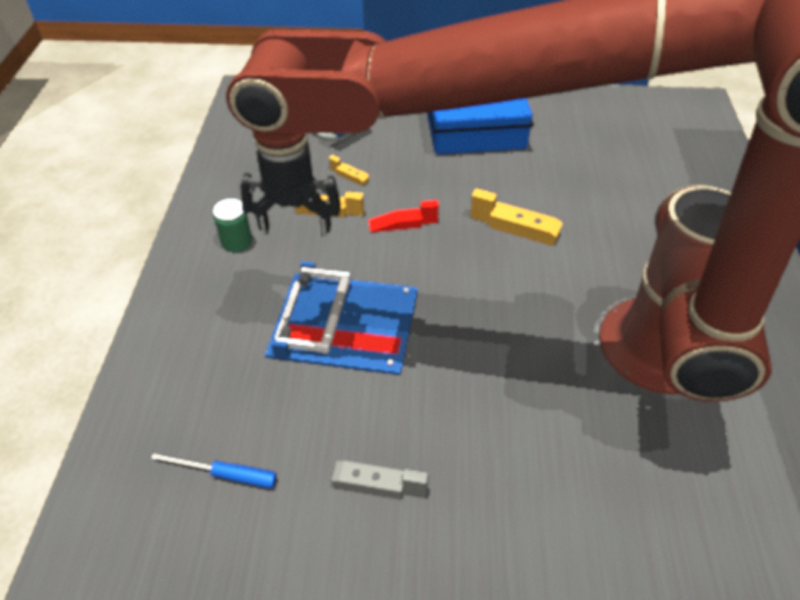

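The brass look-alikes are large at scene px (430,193), middle at (235,270) and small at (222,230); the grey one at (565,505) isn't wanted. The middle-sized one is near world (0.64,-0.32). The wedge is near (0.48,-0.29). Next I'll take a wrist view of the fixture.

```bash
cat >> h.py <<'E'
def fray(u,v,z,c):
    T=np.array(c["T"]);x=np.array([(u-c["cx"])/c["fx"],(v-c["cy"])/c["fy"]]);r=np.hypot(*x)
    d=np.r_[x*(np.sin(r)/max(r,1e-9)),np.cos(r)];d=T[:3,:3]@d;o=T[:3,3];return o+d*(z-o[2])/d[2]
def birdseye(f,c,z,x0,x1,y0,y1,s=0.0005):
    # rows: +x up, cols: +y left
    X=np.arange(x1,x0,-s);Y=np.arange(y1,y0,-s);YY,XX=np.meshgrid(Y,X)
    T=np.array(c["T"]);P=np.stack([XX,YY,np.full_like(XX,z)],-1)-T[:3,3];P=P@T[:3,:3]
    r=np.hypot(P[...,0],P[...,1]);k=np.arctan2(r,P[...,2])/np.maximum(r,1e-9)
    return cv2.remap(f,(c["cx"]+c["fx"]*k*P[...,0]).astype(np.float32),(c["cy"]+c["fy"]*k*P[...,1]).astype(np.float32),cv2.INTER_CUBIC)
E
python3 - <<'E'
from h import *
c=manip.get_calibration("wrist");f=manip.grab_frame("wrist")
cv2.imwrite("pics/w0raw.png",f)
b=birdseye(f,c,0.01,0.42,0.74,-0.18,0.14);cv2.imwrite("pics/w0.png",np.hstack([cv2.resize(b,(448,448)),cv2.resize(f,(336,448))])if 0 else b)
print(c["fx"],c["cx"],c["cy"],np.round(c["T"],3).tolist())
for q in("fixture","wedge_mid","block_mid"):
  for r in manip.tip_of(q,"wrist"):print(q,round(r["p"],2),w("wrist",r["xyz"],np.array(c["T"])).round(3))
# plate: blue, minAreaRect
hsv=cv2.cvtColor(b,cv2.COLOR_BGR2HSV);m=cv2.inRange(hsv,(100,120,40),(125,255,255))|cv2.inRange(hsv,(0,150,60),(8,255,255))
m=cv2.morphologyEx(m,cv2.MORPH_CLOSE,np.ones((9,9)));n=max(cv2.findContours(m,0,2)[0],key=cv2.contourArea)
print(cv2.minAreaRect(n))
E
```

```text
297.3186396354542 261.4164648889541 194.0358579076834 [[1.0, 0.0, -0.0, 0.626], [0.0, -0.959, -0.282, 0.072], [-0.0, 0.282, -0.959, 0.372], [0.0, 0.0, 0.0, 1.0]]
fixture 0.56 [ 0.584 -0.021 -0.003]
wedge_mid 0.7 [ 0.482 -0.294  0.012]
((318.36431884765625, 345.061767578125), (400.09136962890625, 477.044677734375), 6.048507213592529)
```

View pics/w0.png

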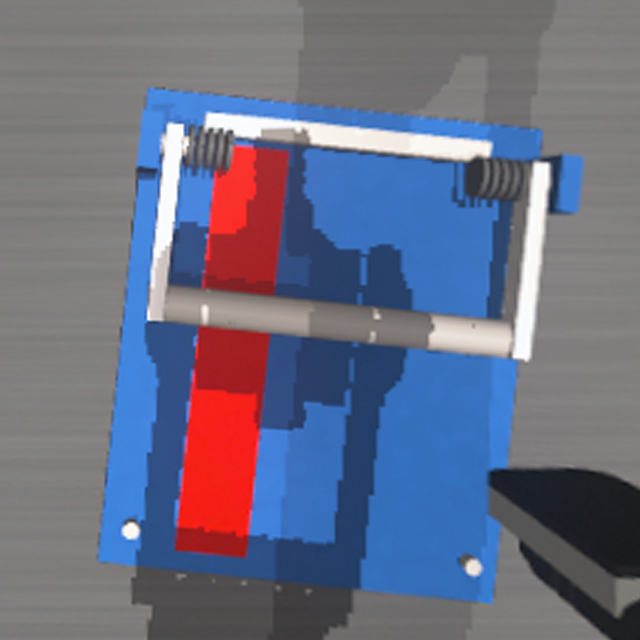

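The bird's-eye view (0.5 mm/px) shows the plate as a 200x238.5 mm rectangle, which matches the given size. That puts the fixture origin near (0.582,-0.021) with yaw -0.106, agreeing with the network. The red lane is at px (215,450), the bar at (335,320) and the stop strip at (350,135). Next I'll look at the parts.

Emit:
{"api": "play_rows", "payload": {"increments": [{"offset": [-8, 40, 0], "twist": 0, "grip": 1}, {"offset": [-16, 80, 0], "twist": 0, "grip": 1}, {"offset": [-24, 120, 0], "twist": 0, "grip": 1}, {"offset": [-32, 160, 0], "twist": 0, "grip": 1}, {"offset": [-40, 200, 0], "twist": 0, "grip": 1}]}}

```text
time: 1.32
tool_pos: [0.8266, -0.0404, 0.4045]
tool_rot: [0.0, 0.707, 0.707, 0.0]
contact_force: [0.4, -0.0, -0.3]
gripper_width: 1.001
```

Emit:
{"api": "play_rows", "payload": {"increments": [{"offset": [-8, 35, 0], "twist": 0, "grip": 1}, {"offset": [-20, 70, 0], "twist": 0, "grip": 1}, {"offset": [-20, 70, 0], "twist": 0, "grip": 1}, {"offset": [-20, 70, 0], "twist": 0, "grip": 1}]}}

```text
time: 1.65
tool_pos: [0.8965, -0.0611, 0.3988]
tool_rot: [-0.002, 0.707, 0.707, -0.002]
contact_force: [0.1, -0.2, -0.0]
gripper_width: 1.003
```

Run:
```python
from h import *
s=manip.state();print(s["tool_pos"],s["tool_rot"],s["contact_force"],s["joint_vel"])
c=manip.get_calibration("wrist");f=manip.grab_frame("wrist");print(np.round(c["T"],3).tolist())
for q in("wedge_mid","block_mid"):
  for n in("tip_of","boxes_of"):
    for r in getattr(manip,n)(q,"wrist"):print(q,n,round(r["p"],2),w("wrist",r["xyz"],np.array(c["T"])).round(3))
b=birdseye(f,c,0.025,0.36,0.76,-0.48,-0.20,s=0.0007)
cv2.imwrite("pics/w1.png",b);np.savez("w1.npz",f=f,T=c["T"])
```

```text
[ 0.89653181 -0.06105638  0.39884291] [-0.00242109  0.70743893  0.70676809 -0.00177875] [ 0.06717991 -0.20222603 -0.04363107] [ 0.01339982 -0.10538933  0.0607977   0.00582835  0.00614307  0.00219833]
[[1.0, 0.001, -0.006, 0.897], [-0.001, -0.96, -0.281, 0.011], [-0.006, 0.281, -0.96, 0.367], [0.0, 0.0, 0.0, 1.0]]
wedge_mid boxes_of 0.83 [ 0.48  -0.293  0.026]
block_mid tip_of 0.91 [ 0.605 -0.441  0.009]
block_mid boxes_of 0.58 [ 0.616 -0.436  0.016]
block_mid boxes_of 0.37 [ 0.334 -0.323  0.007]
```

View pics/w1.png

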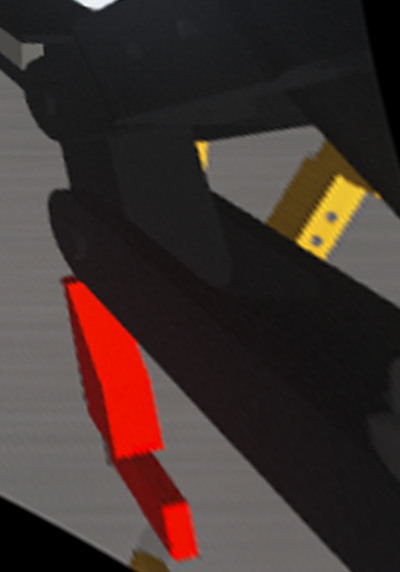

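The tool's x axis is world y and its y axis is world x, so the move went the wrong way, though nothing was touched. Moving back with a -90° twist puts the jaws across the parts.

Emit:
{"api": "play_rows", "payload": {"increments": [{"offset": [-22, -34, 0], "twist": -0.12, "grip": 1}, {"offset": [-44, -68, 0], "twist": -0.24, "grip": 1}, {"offset": [-66, -102, 0], "twist": -0.36, "grip": 1}, {"offset": [-88, -136, 0], "twist": -0.48, "grip": 1}, {"offset": [-110, -170, 0], "twist": -0.6, "grip": 1}]}}

```text
time: 2.32
tool_pos: [0.722, -0.1698, 0.4068]
tool_rot: [0.001, 0.464, 0.886, 0.0]
contact_force: [0.0, -1.1, 0.8]
gripper_width: 1.005
```

Emit:
{"api": "play_rows", "payload": {"increments": [{"offset": [0, -40, 0], "twist": -0.12, "grip": 1}, {"offset": [0, -80, 0], "twist": -0.24, "grip": 1}, {"offset": [0, -120, 0], "twist": -0.36, "grip": 1}, {"offset": [0, -160, 0], "twist": -0.48, "grip": 1}, {"offset": [0, -200, 0], "twist": -0.6, "grip": 1}]}}

```text
time: 2.73
tool_pos: [0.5571, -0.2825, 0.4066]
tool_rot: [0.001, 0.181, 0.983, -0.001]
contact_force: [-0.3, -0.4, 0.6]
gripper_width: 1.001
```

Emit:
{"api": "play_rows", "payload": {"increments": [{"offset": [9, -13, 0], "twist": -0.12, "grip": 1}, {"offset": [18, -26, 0], "twist": -0.24, "grip": 1}, {"offset": [28, -40, 0], "twist": -0.37, "grip": 1}, {"offset": [28, -40, 0], "twist": -0.37, "grip": 1}, {"offset": [28, -40, 0], "twist": -0.37, "grip": 1}]}}

```text
time: 3.15
tool_pos: [0.5182, -0.3095, 0.4063]
tool_rot: [0.001, 0.002, 1.0, -0.001]
contact_force: [0.4, 0.1, 0.0]
gripper_width: 0.997
```

Run:
```python
from h import *
s=manip.state();print(s["tool_pos"],s["tool_rot"],s["joint_pos"])
c=manip.get_calibration("wrist");f=manip.grab_frame("wrist");print(np.round(c["T"],3).tolist())
for q in("wedge_mid","block_mid"):
  for n in("tip_of","boxes_of"):
    for r in getattr(manip,n)(q,"wrist"):print(q,n,round(r["p"],2),w("wrist",r["xyz"],np.array(c["T"])).round(3))
b=birdseye(f,c,0.025,0.36,0.76,-0.48,-0.20,s=0.0007)
cv2.imwrite("pics/w2.png",b);np.savez("w2.npz",f=f,T=c["T"])
```

```text
[ 0.51819603 -0.30951629  0.40625088] [ 1.20406980e-03  1.97880562e-03  9.99997093e-01 -6.70176667e-04] [-6.61744325e-01  8.84662788e-04  1.66311880e+00  4.18889077e-04
  1.47486490e+00 -2.22862259e+00]
[[0.004, 0.959, 0.284, 0.447], [1.0, -0.003, -0.002, -0.309], [-0.001, 0.284, -0.959, 0.374], [0.0, 0.0, 0.0, 1.0]]
wedge_mid tip_of 0.75 [ 0.482 -0.294  0.014]
wedge_mid boxes_of 0.75 [ 0.475 -0.296  0.026]
block_mid tip_of 0.75 [ 0.607 -0.44   0.01 ]
block_mid tip_of 0.74 [ 0.639 -0.324  0.017]
block_mid boxes_of 0.95 [ 0.335 -0.318  0.038]
block_mid boxes_of 0.86 [ 0.626 -0.325  0.029]
block_mid boxes_of 0.85 [ 0.595 -0.434  0.02 ]
```

View pics/w2.png

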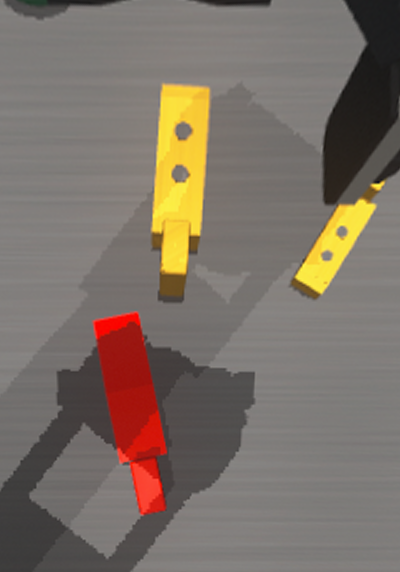

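The picture shows the middle brass bar at px (180,165), 33 mm wide, which is larger than the small one at (335,245) and smaller than the one near x=0.24. The wedge is at (130,400).

| Part | Stem centre (m) | Yaw |
|---|---|---|
| Wedge | (0.422, -0.3035) | +0.189 |
| Brass bar | (0.577, -0.321) | -0.07 |

I'll grip the wedge first.

Emit:
{"api": "play_rows", "payload": {"increments": [{"offset": [24, 2, 20], "twist": -0.1, "grip": 1}, {"offset": [50, 4, 45], "twist": -0.19, "grip": 1}, {"offset": [76, 5, 75], "twist": -0.19, "grip": 1}, {"offset": [96, 6, 105], "twist": -0.19, "grip": 1}, {"offset": [96, 6, 140], "twist": -0.19, "grip": 1}]}}

```text
time: 3.82
tool_pos: [0.4217, -0.3035, 0.2642]
tool_rot: [0.0, -0.094, 0.996, -0.001]
contact_force: [0.7, -0.1, 0.7]
gripper_width: 1.0
```

Emit:
{"api": "play_rows", "payload": {"increments": [{"offset": [0, 0, 30], "twist": 0, "grip": 1}, {"offset": [0, 0, 60], "twist": 0, "grip": 1}, {"offset": [0, 0, 83], "twist": 0, "grip": 1}, {"offset": [0, 0, 83], "twist": 0, "grip": 1}, {"offset": [0, 0, 83], "twist": 0, "grip": 1}]}}

```text
time: 4.23
tool_pos: [0.4232, -0.3033, 0.1805]
tool_rot: [-0.001, -0.095, 0.996, 0.001]
contact_force: [-0.4, 0.0, 0.8]
gripper_width: 0.997
```

Run:
```python
from h import *
f=manip.grab_frame("wrist");g=manip.grab_frame("side")
a=cv2.resize(g[100:220,180:420],(400,200));cv2.imwrite("pics/g1.png",np.hstack([f,cv2.copyMakeBorder(cv2.resize(g[90:250,160:320],(280,280)),0,104,0,0,0)]))
```

```text
(no output)
```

View pics/g1.png

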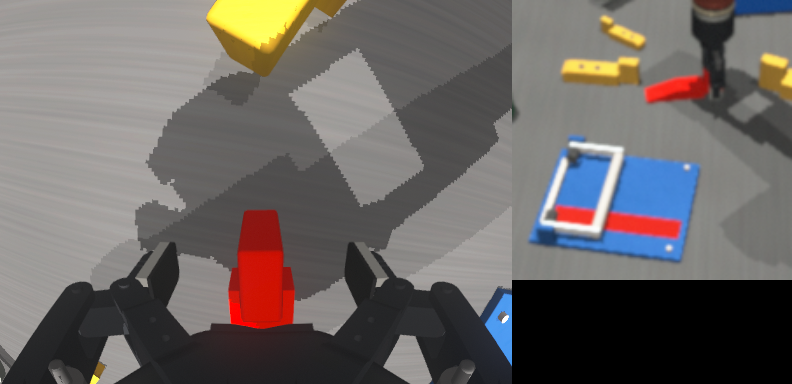

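The wrist view shows the red stem centred between the open pads at px (262,250), so I'm closing.

Emit:
{"api": "play_rows", "payload": {"increments": [{"offset": [0, 0, 0], "twist": 0, "grip": 0}, {"offset": [0, 0, 0], "twist": 0, "grip": 0}, {"offset": [0, 0, 0], "twist": 0, "grip": 0}, {"offset": [0, 0, 0], "twist": 0, "grip": 0}, {"offset": [0, 0, 0], "twist": 0, "grip": 0}]}}

```text
time: 4.75
tool_pos: [0.4235, -0.3041, 0.1823]
tool_rot: [0.0, -0.094, 0.996, -0.0]
contact_force: [0.1, -0.4, -1.0]
gripper_width: 0.298
```

Emit:
{"api": "play_rows", "payload": {"increments": [{"offset": [0, 0, 0], "twist": 0, "grip": 0}, {"offset": [0, 0, 0], "twist": 0, "grip": 0}, {"offset": [0, 0, 0], "twist": 0, "grip": 0}, {"offset": [0, 0, 0], "twist": 0, "grip": 0}]}}

```text
time: 5.08
tool_pos: [0.4235, -0.3042, 0.1822]
tool_rot: [0.0, -0.094, 0.996, -0.0]
contact_force: [-0.8, 0.5, 5.0]
gripper_width: 0.203
```

Emit:
{"api": "play_rows", "payload": {"increments": [{"offset": [0, 0, -25], "twist": 0, "grip": 0}, {"offset": [0, 0, -60], "twist": 0, "grip": 0}, {"offset": [-7, 30, -65], "twist": 0, "grip": 0}, {"offset": [-16, 68, -65], "twist": 0, "grip": 0}, {"offset": [-25, 107, -65], "twist": 0, "grip": 0}]}}

```text
time: 5.5
tool_pos: [0.4277, -0.1937, 0.2474]
tool_rot: [0.001, -0.093, 0.996, -0.0]
contact_force: [0.2, 1.1, -0.6]
gripper_width: 0.2
```

Emit:
{"api": "play_rows", "payload": {"increments": [{"offset": [-9, 39, 0], "twist": 0, "grip": 0}, {"offset": [-18, 78, 0], "twist": 0, "grip": 0}, {"offset": [-27, 117, 0], "twist": 0, "grip": 0}, {"offset": [-36, 156, 0], "twist": 0, "grip": 0}, {"offset": [-45, 195, 0], "twist": 0, "grip": 0}]}}

```text
time: 5.92
tool_pos: [0.4344, 0.0077, 0.2461]
tool_rot: [-0.0, -0.094, 0.996, 0.0]
contact_force: [0.5, -0.2, -1.4]
gripper_width: 0.2
```

Emit:
{"api": "play_rows", "payload": {"increments": [{"offset": [-5, 16, 0], "twist": 0.1, "grip": 0}, {"offset": [-10, 32, 0], "twist": 0.2, "grip": 0}, {"offset": [-10, 32, 0], "twist": 0.295, "grip": 0}, {"offset": [-10, 32, 0], "twist": 0.295, "grip": 0}, {"offset": [-10, 32, 0], "twist": 0.295, "grip": 0}]}}

```text
time: 6.33
tool_pos: [0.4387, 0.0392, 0.246]
tool_rot: [-0.001, 0.051, 0.999, -0.0]
contact_force: [1.4, -1.4, -2.0]
gripper_width: 0.202
```

Run:
```python
from h import *
s=manip.state();print(s["tool_pos"],s["tool_rot"],s["contact_force"],s["gripper_width"])
c=manip.get_calibration("wrist");f=manip.grab_frame("wrist")
b=birdseye(f,c,0.01,0.42,0.74,-0.18,0.14,0.0005)
cv2.imwrite("pics/p1.png",np.hstack([b[:,:],cv2.resize(f,(512,384))[:0]]) if 0 else b)
```

```text
[0.43871571 0.03923852 0.24603447] [-6.23093431e-04  5.14477592e-02  9.98675491e-01 -6.56667665e-05] [ 1.37055399 -1.4348678  -1.96097294] 0.20169433898188424
```

View pics/p1.png

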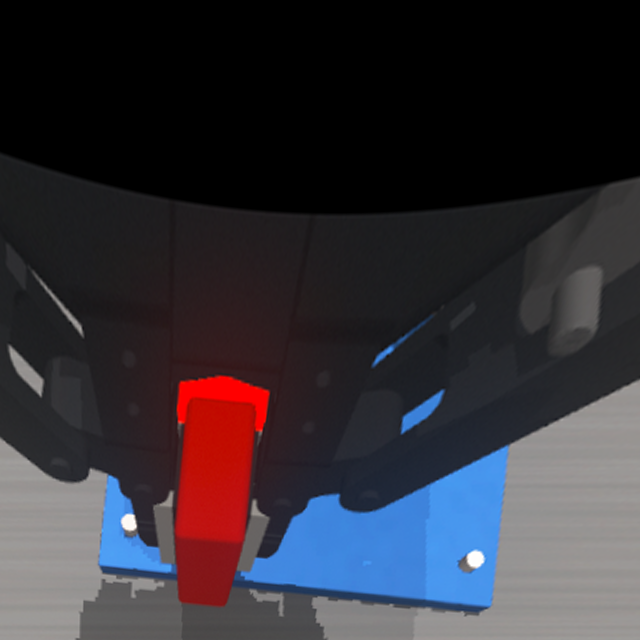

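The wedge is held straight and lined up with the red lane. Lowering it onto the plate.

Emit:
{"api": "play_rows", "payload": {"increments": [{"offset": [0, -1, 25], "twist": 0.003, "grip": 0}, {"offset": [0, -1, 45], "twist": 0.003, "grip": 0}, {"offset": [0, -1, 51], "twist": 0.003, "grip": 0}, {"offset": [0, -1, 53], "twist": 0.003, "grip": 0}, {"offset": [0, -1, 53], "twist": 0.003, "grip": 0}]}}

```text
time: 6.8
tool_pos: [0.439, 0.0377, 0.1936]
tool_rot: [-0.0, 0.054, 0.999, 0.0]
contact_force: [-0.3, 0.1, -1.4]
gripper_width: 0.206
```

Emit:
{"api": "play_rows", "payload": {"increments": [{"offset": [0, 0, 0.5], "twist": 0, "grip": 0}, {"offset": [0, 0, 0.5], "twist": 0, "grip": 0}]}}

```text
time: 6.97
tool_pos: [0.4395, 0.0379, 0.1942]
tool_rot: [0.001, 0.054, 0.999, -0.0]
contact_force: [0.1, 0.3, -1.1]
gripper_width: 0.204
```

Emit:
{"api": "play_rows", "payload": {"increments": [{"offset": [0, 0, 1], "twist": 0, "grip": 0}, {"offset": [0, 0, 1], "twist": 0, "grip": 0}, {"offset": [0, 0, 1], "twist": 0, "grip": 0}]}}

```text
time: 7.22
tool_pos: [0.4391, 0.0381, 0.1925]
tool_rot: [0.0, 0.054, 0.999, -0.0]
contact_force: [0.1, -0.2, -0.4]
gripper_width: 0.199
```

Emit:
{"api": "play_rows", "payload": {"increments": [{"offset": [0, 0, 1], "twist": 0, "grip": 0}, {"offset": [0, 0, 1], "twist": 0, "grip": 0}, {"offset": [0, 0, 1], "twist": 0, "grip": 0}]}}

```text
time: 7.47
tool_pos: [0.4393, 0.0381, 0.1921]
tool_rot: [0.0, 0.054, 0.999, -0.0]
contact_force: [-2.6, 0.5, 4.6]
gripper_width: 0.202
```

Touching the plate at about 5 N. Sliding forward.

Emit:
{"api": "play_rows", "payload": {"increments": [{"offset": [-10, 0, 0], "twist": 0, "grip": 0}, {"offset": [-22, 0, 0], "twist": 0, "grip": 0}, {"offset": [-34, 0, 0], "twist": 0, "grip": 0}, {"offset": [-46, 0, 0], "twist": 0, "grip": 0}, {"offset": [-58, 0, 0], "twist": 0, "grip": 0}]}}

```text
time: 7.88
tool_pos: [0.4954, 0.0323, 0.192]
tool_rot: [-0.006, 0.054, 0.999, 0.0]
contact_force: [-24.8, 2.7, 25.3]
gripper_width: 0.204
```

Emit:
{"api": "play_rows", "payload": {"increments": [{"offset": [-10, 0, 0], "twist": 0, "grip": 0}, {"offset": [-20, 0, 0], "twist": 0, "grip": 0}, {"offset": [-30, 0, 0], "twist": 0, "grip": 0}, {"offset": [-40, 0, 0], "twist": 0, "grip": 0}, {"offset": [-43, 0, 0], "twist": 0, "grip": 0}]}}

```text
time: 8.3
tool_pos: [0.539, 0.0275, 0.1921]
tool_rot: [-0.004, 0.054, 0.999, 0.0]
contact_force: [-20.1, 1.0, 19.9]
gripper_width: 0.202
```

Emit:
{"api": "play_rows", "payload": {"increments": [{"offset": [-2, 0, 0], "twist": 0, "grip": 0}, {"offset": [-4, 0, 0], "twist": 0, "grip": 0}, {"offset": [-4, 0, 0], "twist": 0, "grip": 0}]}}

```text
time: 8.55
tool_pos: [0.5424, 0.0272, 0.1921]
tool_rot: [-0.004, 0.054, 0.999, 0.0]
contact_force: [-14.3, 1.5, 15.0]
gripper_width: 0.205
```

Emit:
{"api": "play_rows", "payload": {"increments": [{"offset": [-1, 0, -0.5], "twist": 0, "grip": 0}, {"offset": [-2, 0, -0.5], "twist": 0, "grip": 0}, {"offset": [-3, 0, -0.5], "twist": 0, "grip": 0}, {"offset": [-3, 0, -0.5], "twist": 0, "grip": 0}]}}

```text
time: 8.88
tool_pos: [0.545, 0.0269, 0.1921]
tool_rot: [-0.004, 0.054, 0.999, 0.0]
contact_force: [-14.0, 2.3, 13.1]
gripper_width: 0.202
```

Emit:
{"api": "play_rows", "payload": {"increments": [{"offset": [-1, 0, 0], "twist": 0, "grip": 0}, {"offset": [-2, 0, 0], "twist": 0, "grip": 0}, {"offset": [-2, 0, 0], "twist": 0, "grip": 0}]}}

```text
time: 9.13
tool_pos: [0.547, 0.0267, 0.1921]
tool_rot: [-0.004, 0.054, 0.999, 0.0]
contact_force: [-14.6, 2.4, 12.9]
gripper_width: 0.2
```

Emit:
{"api": "play_rows", "payload": {"increments": [{"offset": [-1, 0, 0], "twist": 0, "grip": 0}, {"offset": [-1, 0, 0], "twist": 0, "grip": 0}]}}

```text
time: 9.3
tool_pos: [0.548, 0.0266, 0.1921]
tool_rot: [-0.004, 0.054, 0.999, 0.0]
contact_force: [-14.4, 1.2, 13.5]
gripper_width: 0.202
```

Emit:
{"api": "play_rows", "payload": {"increments": [{"offset": [-1, 0, 0], "twist": 0, "grip": 0}, {"offset": [-1, 0, 0], "twist": 0, "grip": 0}]}}

```text
time: 9.47
tool_pos: [0.5489, 0.0264, 0.1921]
tool_rot: [-0.004, 0.054, 0.999, 0.0]
contact_force: [-14.7, 1.4, 12.8]
gripper_width: 0.203
```

Emit:
{"api": "play_rows", "payload": {"increments": [{"offset": [-1, 0, 0], "twist": 0, "grip": 0}, {"offset": [-1, 0, 0], "twist": 0, "grip": 0}]}}

```text
time: 9.63
tool_pos: [0.5493, 0.0264, 0.1921]
tool_rot: [-0.006, 0.054, 0.999, 0.0]
contact_force: [-19.4, 2.0, 16.9]
gripper_width: 0.205
```

Emit:
{"api": "play_rows", "payload": {"increments": [{"offset": [-1, 0, 0], "twist": 0, "grip": 0}, {"offset": [-1, 0, 0], "twist": 0, "grip": 0}]}}

```text
time: 9.8
tool_pos: [0.5499, 0.0264, 0.192]
tool_rot: [-0.007, 0.054, 0.999, 0.0]
contact_force: [-21.5, 2.5, 19.5]
gripper_width: 0.203
```

Emit:
{"api": "play_rows", "payload": {"increments": [{"offset": [-1.5, 0, 0], "twist": 0, "grip": 0}, {"offset": [-1.5, 0, 0], "twist": 0, "grip": 0}, {"offset": [-1.5, 0, 0], "twist": 0, "grip": 0}]}}

```text
time: 10.05
tool_pos: [0.5505, 0.0264, 0.192]
tool_rot: [-0.009, 0.054, 0.998, 0.0]
contact_force: [-29.0, 2.2, 25.1]
gripper_width: 0.203
```

Run:
```python
from h import *
s=manip.grab_frame("scene");d=manip.grab_frame("side")
cv2.imwrite("pics/k1.png",np.hstack([cv2.resize(s[185:305,165:315],(450,360),interpolation=cv2.INTER_CUBIC),cv2.resize(d[160:240,165:275],(350,255),interpolation=cv2.INTER_CUBIC)[:360] if 0 else cv2.copyMakeBorder(cv2.resize(d[160:240,165:275],(350,255),interpolation=cv2.INTER_CUBIC),0,105,0,0,0)]))
```

```text
(no output)
```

View pics/k1.png

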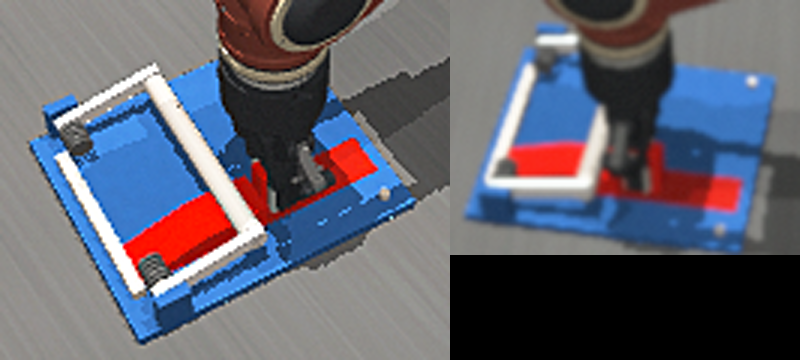

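The view shows the wedge nose at the stop strip and the bar raised, resting on its flat. The jump in force confirms stop contact. I'll ease off, release and lift.

Emit:
{"api": "play_rows", "payload": {"increments": [{"offset": [2, 0, 0], "twist": 0, "grip": 0}, {"offset": [3, 0, -1], "twist": 0, "grip": 0}, {"offset": [3, 0, -1], "twist": 0, "grip": 0.6}, {"offset": [3, 0, -1], "twist": 0, "grip": 0.6}, {"offset": [3, 0, -1], "twist": 0, "grip": 0.6}]}}

```text
time: 10.57
tool_pos: [0.5512, 0.0258, 0.193]
tool_rot: [0.001, 0.054, 0.999, -0.0]
contact_force: [0.0, 0.1, -0.6]
gripper_width: 0.596
```

Emit:
{"api": "play_rows", "payload": {"increments": [{"offset": [0, 0, 0], "twist": 0, "grip": 0.6}, {"offset": [0, 0, 0], "twist": 0, "grip": 0.6}, {"offset": [0, 0, 0], "twist": 0, "grip": 0.6}]}}

```text
time: 10.82
tool_pos: [0.5511, 0.0258, 0.1928]
tool_rot: [0.0, 0.054, 0.999, -0.0]
contact_force: [0.3, 0.4, 0.7]
gripper_width: 0.604
```

Emit:
{"api": "play_rows", "payload": {"increments": [{"offset": [0, 0, -35], "twist": 0, "grip": 0.6}, {"offset": [0, 0, -75], "twist": 0, "grip": 0.6}, {"offset": [0, 0, -107], "twist": 0, "grip": 1}, {"offset": [-7, -38, -107], "twist": 0, "grip": 1}, {"offset": [-14, -76, -107], "twist": 0, "grip": 1}]}}

```text
time: 11.23
tool_pos: [0.5577, -0.0509, 0.3037]
tool_rot: [0.004, 0.052, 0.999, -0.001]
contact_force: [-0.4, 0.1, -0.8]
gripper_width: 0.985
```

Emit:
{"api": "play_rows", "payload": {"increments": [{"offset": [-7, -38, 0], "twist": 0, "grip": 1}, {"offset": [-14, -76, 0], "twist": 0, "grip": 1}, {"offset": [-21, -114, 0], "twist": 0, "grip": 1}, {"offset": [-28, -152, 0], "twist": 0, "grip": 1}, {"offset": [-35, -190, 0], "twist": 0, "grip": 1}]}}

```text
time: 11.65
tool_pos: [0.5705, -0.2458, 0.2998]
tool_rot: [0.0, 0.054, 0.999, -0.0]
contact_force: [-0.2, 1.1, 0.1]
gripper_width: 0.996
```

Emit:
{"api": "play_rows", "payload": {"increments": [{"offset": [-7, -38, 0], "twist": -0.036, "grip": 1}, {"offset": [-14, -76, 0], "twist": -0.036, "grip": 1}, {"offset": [-14, -76, 0], "twist": -0.036, "grip": 1}, {"offset": [-14, -76, 0], "twist": -0.036, "grip": 1}]}}

```text
time: 11.98
tool_pos: [0.576, -0.323, 0.2995]
tool_rot: [-0.0, 0.038, 0.999, 0.0]
contact_force: [0.4, 0.7, -0.4]
gripper_width: 0.995
```

Run:
```python
from h import *
s=manip.state();print(s["tool_pos"],s["tool_rot"])
c=manip.get_calibration("wrist");f=manip.grab_frame("wrist")
b=birdseye(f,c,0.05,0.50,0.72,-0.42,-0.22,0.0004)
cv2.imwrite("pics/q1.png",b)
```

```text
[ 0.57601779 -0.32299709  0.29945763] [-4.20351784e-05  3.80204083e-02  9.99276953e-01  1.37086801e-04]
```

View pics/q1.png

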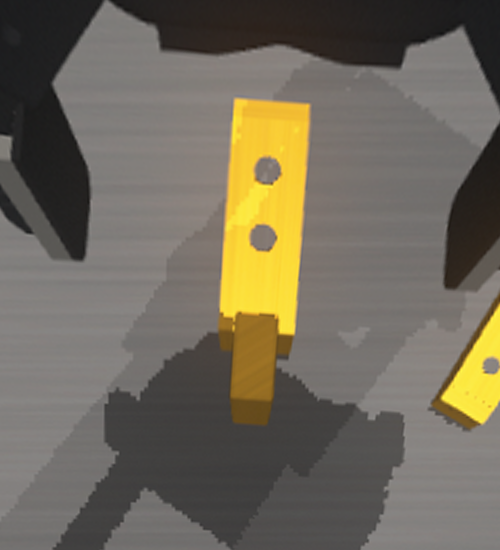

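The stem top is at px (255,357), world (0.577,-0.322), and 17.6 mm wide as expected. This is the middle-sized bar. Descending to grip it.

Emit:
{"api": "play_rows", "payload": {"increments": [{"offset": [-1, 1, 35], "twist": -0.012, "grip": 1}, {"offset": [-1, 1, 70], "twist": -0.012, "grip": 1}, {"offset": [-1, 1, 100], "twist": -0.012, "grip": 1}, {"offset": [-1, 1, 116], "twist": -0.012, "grip": 1}, {"offset": [-1, 1, 116], "twist": -0.012, "grip": 1}]}}

```text
time: 12.45
tool_pos: [0.5754, -0.3167, 0.1779]
tool_rot: [-0.004, 0.029, 1.0, 0.003]
contact_force: [-1.0, 1.1, -0.1]
gripper_width: 1.001
```

Emit:
{"api": "play_rows", "payload": {"increments": [{"offset": [0, 0, 0], "twist": 0, "grip": 0}, {"offset": [0, 0, 0], "twist": 0, "grip": 0}, {"offset": [0, 0, 0], "twist": 0, "grip": 0}, {"offset": [0, 0, 0], "twist": 0, "grip": 0}, {"offset": [0, 0, 0], "twist": 0, "grip": 0}]}}

```text
time: 12.87
tool_pos: [0.578, -0.3203, 0.1855]
tool_rot: [0.001, 0.03, 1.0, -0.001]
contact_force: [-0.3, -0.3, 0.8]
gripper_width: 0.3
```

Emit:
{"api": "play_rows", "payload": {"increments": [{"offset": [0, 0, 0], "twist": 0, "grip": 0}, {"offset": [0, 0, 0], "twist": 0, "grip": 0}, {"offset": [0, 0, 0], "twist": 0, "grip": 0}, {"offset": [0, 0, 0], "twist": 0, "grip": 0}]}}

```text
time: 13.2
tool_pos: [0.5779, -0.3205, 0.1854]
tool_rot: [0.001, 0.031, 1.0, -0.001]
contact_force: [-1.3, -0.1, 5.6]
gripper_width: 0.204
```

Emit:
{"api": "play_rows", "payload": {"increments": [{"offset": [0, 0, -30], "twist": 0, "grip": 0}, {"offset": [5, 0, -70], "twist": 0, "grip": 0}, {"offset": [40, 5, -80], "twist": 0, "grip": 0}, {"offset": [75, 20, -80], "twist": 0, "grip": 0}, {"offset": [105, 45, -80], "twist": 0, "grip": 0}]}}

```text
time: 13.62
tool_pos: [0.4738, -0.2695, 0.2644]
tool_rot: [0.0, 0.031, 1.0, -0.001]
contact_force: [-0.5, 0.4, -3.1]
gripper_width: 0.202
```

Emit:
{"api": "play_rows", "payload": {"increments": [{"offset": [20, 33, 0], "twist": 0, "grip": 0}, {"offset": [35, 70, 0], "twist": 0, "grip": 0}, {"offset": [45, 108, 0], "twist": 0, "grip": 0}, {"offset": [53, 146, 0], "twist": 0.02, "grip": 0}, {"offset": [60, 184, 0], "twist": 0.045, "grip": 0}]}}

```text
time: 14.03
tool_pos: [0.4248, -0.0797, 0.2623]
tool_rot: [-0.001, 0.054, 0.999, 0.0]
contact_force: [0.9, 0.9, -2.0]
gripper_width: 0.203
```

Emit:
{"api": "play_rows", "payload": {"increments": [{"offset": [0, 20, 0], "twist": 0, "grip": 0}, {"offset": [0, 33, 10], "twist": 0, "grip": 0}, {"offset": [0, 33, 30], "twist": 0, "grip": 0}, {"offset": [0, 33, 30], "twist": 0, "grip": 0}, {"offset": [0, 33, 30], "twist": 0, "grip": 0}]}}

```text
time: 14.45
tool_pos: [0.4288, -0.0481, 0.2318]
tool_rot: [-0.003, 0.053, 0.999, 0.001]
contact_force: [-0.6, -0.6, -2.2]
gripper_width: 0.206
```

Run:
```python
from h import *
s=manip.state();print(s["tool_pos"],s["tool_rot"],s["contact_force"],s["gripper_width"])
p=np.array(s["tool_pos"])[:2]-[0.5824,-0.0208];u=np.array([.9944,-.1058]);print("fixture xy",p@u,p@[.1058,.9944])
```

```text
[ 0.42883127 -0.04814788  0.23178286] [-2.57752011e-03  5.26890308e-02  9.98607490e-01  5.50899607e-04] [-0.64359026 -0.57988257 -2.22383081] 0.20612652145532245
fixture xy -0.1498153377628895 -0.04344230665971737
```

Emit:
{"api": "play_rows", "payload": {"increments": [{"offset": [0, -0.7, 20], "twist": 0, "grip": 0}, {"offset": [0, -0.7, 32], "twist": 0, "grip": 0}, {"offset": [0, -0.7, 34], "twist": 0, "grip": 0}, {"offset": [0, -0.7, 34], "twist": 0, "grip": 0}, {"offset": [0, -0.7, 34], "twist": 0, "grip": 0}]}}

```text
time: 14.87
tool_pos: [0.4304, -0.0498, 0.2006]
tool_rot: [0.001, 0.053, 0.999, -0.0]
contact_force: [0.6, 0.1, -3.2]
gripper_width: 0.206
```

Emit:
{"api": "play_rows", "payload": {"increments": [{"offset": [0, 0, 1], "twist": 0, "grip": 0}, {"offset": [0, 0, 1], "twist": 0, "grip": 0}, {"offset": [0, 0, 1], "twist": 0, "grip": 0}]}}

```text
time: 15.12
tool_pos: [0.4303, -0.0494, 0.1995]
tool_rot: [0.001, 0.053, 0.999, -0.0]
contact_force: [0.1, -0.4, -2.3]
gripper_width: 0.201
```

Emit:
{"api": "play_rows", "payload": {"increments": [{"offset": [0, 0, 1], "twist": 0, "grip": 0}, {"offset": [0, 0, 1], "twist": 0, "grip": 0}, {"offset": [0, 0, 1], "twist": 0, "grip": 0}]}}

```text
time: 15.37
tool_pos: [0.43, -0.0493, 0.1978]
tool_rot: [0.0, 0.053, 0.999, -0.0]
contact_force: [-0.5, -0.2, -3.2]
gripper_width: 0.204
```

Emit:
{"api": "play_rows", "payload": {"increments": [{"offset": [0, 0, 1], "twist": 0, "grip": 0}, {"offset": [0, 0, 2], "twist": 0, "grip": 0}, {"offset": [0, 0, 2], "twist": 0, "grip": 0}]}}

```text
time: 15.62
tool_pos: [0.43, -0.0493, 0.1956]
tool_rot: [0.0, 0.053, 0.999, -0.0]
contact_force: [-0.2, -0.8, -2.1]
gripper_width: 0.2
```

Emit:
{"api": "play_rows", "payload": {"increments": [{"offset": [0, 0, 0.7], "twist": 0, "grip": 0}, {"offset": [0, 0, 0.7], "twist": 0, "grip": 0}, {"offset": [0, 0, 0.7], "twist": 0, "grip": 0}]}}

```text
time: 15.87
tool_pos: [0.4302, -0.0493, 0.1953]
tool_rot: [0.0, 0.053, 0.999, -0.0]
contact_force: [-1.9, 0.7, -0.1]
gripper_width: 0.204
```

Emit:
{"api": "play_rows", "payload": {"increments": [{"offset": [-8, 0, 0], "twist": 0, "grip": 0}, {"offset": [-18, 0, 0], "twist": 0, "grip": 0}, {"offset": [-26, 0, 0], "twist": 0, "grip": 0}, {"offset": [-34, 0, 0], "twist": 0, "grip": 0}, {"offset": [-40, 0, 0], "twist": 0, "grip": 0}]}}

```text
time: 16.28
tool_pos: [0.4686, -0.0534, 0.1952]
tool_rot: [-0.006, 0.052, 0.999, 0.0]
contact_force: [-20.3, 2.2, 19.1]
gripper_width: 0.203
```

Emit:
{"api": "play_rows", "payload": {"increments": [{"offset": [-10, 0, 0], "twist": 0, "grip": 0}, {"offset": [-20, 0, 0], "twist": 0, "grip": 0}, {"offset": [-30, 0, 0], "twist": 0, "grip": 0}, {"offset": [-40, 0, 0], "twist": 0, "grip": 0}, {"offset": [-40, 0, 0], "twist": 0, "grip": 0}]}}

```text
time: 16.7
tool_pos: [0.51, -0.0578, 0.1952]
tool_rot: [-0.002, 0.053, 0.999, 0.0]
contact_force: [-4.0, 0.6, 3.8]
gripper_width: 0.203
```

Emit:
{"api": "play_rows", "payload": {"increments": [{"offset": [-8, 0, 0], "twist": 0, "grip": 0}, {"offset": [-16, 0, 0], "twist": 0, "grip": 0}, {"offset": [-21, 0, 0], "twist": 0, "grip": 0}, {"offset": [-24, 0, 0], "twist": 0, "grip": 0}, {"offset": [-24, 0, 0], "twist": 0, "grip": 0}]}}

```text
time: 17.12
tool_pos: [0.5327, -0.0602, 0.1952]
tool_rot: [-0.004, 0.053, 0.999, 0.0]
contact_force: [-14.0, 1.5, 11.2]
gripper_width: 0.206
```

Emit:
{"api": "play_rows", "payload": {"increments": [{"offset": [-1.5, 0, 0], "twist": 0, "grip": 0}, {"offset": [-3, 0, 0], "twist": 0, "grip": 0}, {"offset": [-4, 0, 0], "twist": 0, "grip": 0}, {"offset": [-4, 0, 0], "twist": 0, "grip": 0}]}}

```text
time: 17.45
tool_pos: [0.5361, -0.0605, 0.1952]
tool_rot: [-0.005, 0.053, 0.999, 0.0]
contact_force: [-16.1, 1.8, 13.8]
gripper_width: 0.199
```

Emit:
{"api": "play_rows", "payload": {"increments": [{"offset": [-1.5, 0, 0], "twist": 0, "grip": 0}, {"offset": [-1.5, 0, 0], "twist": 0, "grip": 0}]}}

```text
time: 17.62
tool_pos: [0.5376, -0.0606, 0.1952]
tool_rot: [-0.005, 0.053, 0.999, 0.0]
contact_force: [-16.0, 2.1, 15.1]
gripper_width: 0.202
```

Emit:
{"api": "play_rows", "payload": {"increments": [{"offset": [-1.5, 0, 0], "twist": 0, "grip": 0}, {"offset": [-1.5, 0, 0], "twist": 0, "grip": 0}]}}

```text
time: 17.78
tool_pos: [0.5389, -0.0608, 0.1952]
tool_rot: [-0.005, 0.053, 0.999, 0.0]
contact_force: [-18.9, 1.6, 15.2]
gripper_width: 0.204
```

Emit:
{"api": "play_rows", "payload": {"increments": [{"offset": [-1, 0, 0], "twist": 0, "grip": 0}, {"offset": [-1, 0, 0], "twist": 0, "grip": 0}, {"offset": [-1, 0, 0], "twist": 0, "grip": 0}]}}

```text
time: 18.03
tool_pos: [0.5393, -0.0608, 0.1952]
tool_rot: [-0.007, 0.052, 0.999, 0.0]
contact_force: [-23.7, 1.2, 20.0]
gripper_width: 0.207
```

Emit:
{"api": "play_rows", "payload": {"increments": [{"offset": [-1, 0, 0], "twist": 0, "grip": 0}, {"offset": [-1, 0, 0], "twist": 0, "grip": 0}, {"offset": [-1, 0, 0], "twist": 0, "grip": 0}]}}

```text
time: 18.28
tool_pos: [0.5397, -0.0608, 0.1952]
tool_rot: [-0.008, 0.052, 0.999, 0.0]
contact_force: [-27.0, 1.7, 23.2]
gripper_width: 0.201
```

Emit:
{"api": "play_rows", "payload": {"increments": [{"offset": [-1, 0, 0], "twist": 0, "grip": 0}, {"offset": [-1, 0, 0], "twist": 0, "grip": 0}, {"offset": [-1, 0, 0], "twist": 0, "grip": 0}]}}

```text
time: 18.53
tool_pos: [0.5402, -0.0609, 0.1951]
tool_rot: [-0.009, 0.053, 0.999, 0.001]
contact_force: [-30.6, 2.9, 25.6]
gripper_width: 0.204
```

This is the same stop-contact signature as the wedge, at fixture x -0.038 against -0.037. Easing off, releasing and retreating.

Emit:
{"api": "play_rows", "payload": {"increments": [{"offset": [2, 0, 0], "twist": 0, "grip": 0}, {"offset": [3.5, 0, -1], "twist": 0, "grip": 0}, {"offset": [3.5, 0, -1], "twist": 0, "grip": 0.6}, {"offset": [3.5, 0, -1], "twist": 0, "grip": 0.6}, {"offset": [3.5, 0, -1], "twist": 0, "grip": 0.6}]}}

```text
time: 18.95
tool_pos: [0.5406, -0.0611, 0.1964]
tool_rot: [0.001, 0.053, 0.999, -0.0]
contact_force: [0.5, -0.2, 0.3]
gripper_width: 0.596
```

Emit:
{"api": "play_rows", "payload": {"increments": [{"offset": [0, 0, 0], "twist": 0, "grip": 0.6}, {"offset": [0, 0, -30], "twist": 0, "grip": 0.6}, {"offset": [0, 0, -65], "twist": 0, "grip": 0.6}, {"offset": [0, 0, -105], "twist": 0, "grip": 0.6}, {"offset": [20, 0, -140], "twist": 0, "grip": 0.6}]}}

```text
time: 19.37
tool_pos: [0.5217, -0.0592, 0.3391]
tool_rot: [0.002, 0.053, 0.999, -0.0]
contact_force: [0.8, 0.5, 1.5]
gripper_width: 0.597
```

Emit:
{"api": "play_rows", "payload": {"increments": [{"offset": [20, 0, -35], "twist": 0, "grip": 0.6}, {"offset": [40, 0, -60], "twist": 0, "grip": 0.6}, {"offset": [70, 0, -60], "twist": 0, "grip": 0.6}, {"offset": [70, 0, -60], "twist": 0, "grip": 0.6}, {"offset": [70, 0, -60], "twist": 0, "grip": 0.6}]}}

```text
time: 19.78
tool_pos: [0.4498, -0.0513, 0.3967]
tool_rot: [0.001, 0.053, 0.999, -0.0]
contact_force: [-0.3, -1.2, -0.1]
gripper_width: 0.603
```

Run:
```python
from h import *
c=manip.get_calibration("wrist");f=manip.grab_frame("wrist");s=manip.grab_frame("scene")
b=birdseye(f,c,0.034,0.47,0.71,-0.14,0.10,0.0006)
cv2.imwrite("pics/z1.png",np.hstack([b[:400,:400],cv2.resize(s[175:305,165:295],(400,400),interpolation=cv2.INTER_CUBIC)]))
for q in("wedge_mid","block_mid"):
  for cam,T in(("scene",None),("wrist",np.array(c["T"]))):
    for r in manip.tip_of(q,cam):
      p=w(cam,r["xyz"],T);d=p[:2]-[0.5824,-0.0208];print(q,cam,round(r["p"],2),"fix",(d@[.9944,-.1058]).round(3),(d@[.1058,.9944]).round(3),p[2].round(3))
print(manip.state()["contact_force"],manip.state()["time"])
```

```text
wedge_mid scene 0.58 fix 0.018 0.048 0.023
wedge_mid wrist 0.85 fix 0.019 0.042 0.021
block_mid scene 0.86 fix 0.062 -0.415 0.009
block_mid scene 0.81 fix 0.019 -0.048 0.023
block_mid scene 0.78 fix -0.317 -0.306 0.02
block_mid wrist 0.88 fix 0.066 -0.414 0.008
block_mid wrist 0.62 fix -0.311 -0.304 0.015
block_mid wrist 0.61 fix 0.021 -0.045 0.025
[ 0.41559273 -0.01047323 -1.13936523] 20.0833
```

View pics/z1.png

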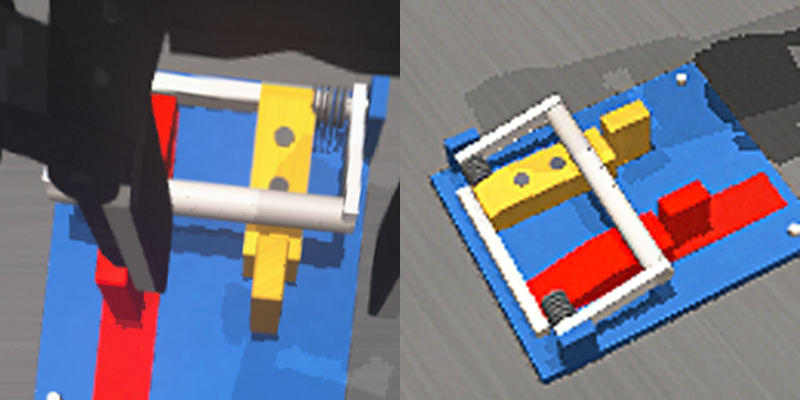

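Both parts are at the stop (fixture x about 0.019, y about ±0.045) and lying flat. The bar rests on the brass and the robot is clear of everything.

```bash
python3 -c "
from plant import manip
print(manip.job_done())"
```

```text
the job is handed in; nothing more can be done
None
```

The job is done and handed in at about 20 s of the 69 s allowed. I slid the red wedge under the shut bar along the red lane to the stop. Then I slid the middle-sized brass bar under the raised bar along the bare lane to the stop, released it and retreated.

- **Stop contact:** with both parts, the wrist force rose while forward motion nearly ceased. The tool ended at almost the same depth each time (fixture x -37 and -38 mm). The largest force component was about 31 N, with the part pressed against the stop.
- **Final positions:** the networks put the origins at fixture x 18–21 mm, against 19 expected. The wedge read y +42 to +48 mm and the brass bar -45 to -48 mm, against ±44. The scene and wrist cameras differ from each other by a few mm.
- **Final pictures:** both parts lie flat with their noses at the stop, and the hold-down bar rests across the brass bar. The gripper was clear of everything.
- **Not measured:** I didn't measure the hold-down bar's angle, so its pressing on the brass bar is judged from the pictures and the sliding forces.
- **One wrong move:** I misread the tool axes early on and the arm travelled the wrong way in free space. It touched nothing, and I corrected it.

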